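Stack a cell-strainer cascade on a centrifuge tube

ROBOT

A 6-joint arm with a two-finger parallel gripper is mounted at the origin on a cart in front of the work surface, level with it; the furniture and walls round the work are solid. World frame = base frame: x ahead of the robot, y to its left, z up, the work surface at z = 0. Lengths are in m, angles in rad, forces in N, time in s.
With the tool pointing down it reaches from about 0.225 to 0.875 m from the base axis. Payload 3.4 kg.
Tool frame: the origin (TCP) lies at the very end of the fingers, on their centre line; the grasp point (between the pads) lies 19 mm behind it; z points along the fingers, y is the line along which they close (so a half turn about z gives the same grasp; the last joint's range is limited). The gripper opens to 85 mm and grips with 20 to 120 N. Pads are 22 mm wide; open, the fingers measure 114 mm over their backs; the gripper's body (76 mm by 85 mm) begins 54 mm behind the grasp point. The pads swing forward as they close: fully open they stand 13 mm farther back than shut.
Start: joints at [-1.437, 0.276, 1.505, -0, 1.361, -0.121], TCP at [0.145, -0.556, 0.231] pointing down, gripper open.
Joint ranges: [-2.89, 2.89], [-0.75, 2.08], [0.22, 2.7], [-1.18, 4.32], [0.11, 2.71], [-2.7, 2.7]. Speed limits (rad/s): [2.57, 2.57, 3.14, 3.14, 3.14, 3.14].

INTERFACE

Orientations are given as a unit quaternion [w, x, y, z].
In Python, from rig import manip, get_image, camera_info gives the robot as it stands. The module is installed in compiled form; this text tells all that it offers.
- The arm moves only by the shell command python3 -m crank 'ROWS' [FORCE]. ROWS is a JSON object of lists of equal length, an entry for each row: "translation": the shift along the tool's x, y, z in mm, a list of three; "roll": the turn about the tool's z in rad; "fingers": the opening, from 0 (shut) to 1 (fully open). A call has 1 to 8 rows; each row shifts and turns the commanded pose from where the row before left it, along the tool's axes as they then stand; what a row does not reach is not made up. A row lasts 1/10 s, in which the tool goes at most 50 mm and 8.59 degrees, less where a joint would pass 70% of its speed; a pose out of reach is approached as far as the arm can. A call is refused whole if a number of a shift passes 50 or a number of a turn 0.15, either way. A call with a gripper value outside its range is refused whole. The fingers move at their own pace and stop on an object; FORCE is the grip in N (left out, the last holds). Time passes only in rows, so rows that do not move let the fingers close. It gives the time, the measured TCP pose, the force, the opening and the grip force at its end, in the units of the state.
- manip.get_state(): the state, without advancing time (a new reading comes with each control period).
- get_image(name): name is "scene" or "top"; returns the picture (384x512x3 uint8, blue, green, red); there is no depth.
- camera_info(name): a dict with "mtx" (3x3 intrinsics, pixels), "rvec" (rotation vector, rad) and "tvec" (3), from world to camera coordinates, as OpenCV has them. Camera axes: x right, y down, z forward; pixel columns grow to the right and rows downward; lengths in m; the calibration is good to about 2 mm. A picture is of the moment at which its call begins. camera_info takes no time and is no camera call.
- manip.sign_off(): hands the job in; it is judged then, once.
The state is a dict: "clock": time; "qpos": joint angles; "qd": joint speeds; "effort": joint torques, N m; "position": TCP position; "ee_rot": TCP orientation; "contact_force": force on the tool from outside, world axes, zero at the start; "moment": the same for the moment, N m; "width": finger opening in m; "gripper_force": force on a finger pad.
Only numpy, scipy, OpenCV 4.12 (cv2) and the standard library are available. Lean on these libraries where they do the work, as an engineer would, in place of code of your own. Each camera call takes 0.05 s, during which the arm holds its last target. There are 200 camera calls.

TASK

Build the straining cascade on the open tube in the stand, one piece at a time from the tube upward: first the blue fine strainer in the tube's mouth, on it the yellow medium one, on that the red coarse one, and on top the white funnel. Each piece must sit straight and fully home on the one below before the next goes on; leave the green spare strainer and the other things on the bench where they stand.

Things in the scene. Friction and masses are not known exactly. Their poses are not given: they have to be found in the camera images.
- blue_fine: Blue plastic cell strainer, fine mesh, 38 mm wide, 28 tall, loose, 25 g. Origin: centre of underside, z up. Lowest 12 mm: tapered spigot (20 wide at foot, 25 at top). From 12 to 28 mm: straight ring 38 mm wide, to grip. Inside it, open above, a socket: bore 27 mm, chamfered mouth 32, 15 deep. The next piece drops in until its flange lies on the rim, its origin 16 mm above this one. Yaw is free.
- yellow_medium: Yellow plastic cell strainer, medium mesh, loose, 25 g. Origin: centre of underside, z up. Same body as the blue one: 38 mm wide, 28 tall; spigot 0 to 12 mm, gripping ring with socket 12 to 28 mm; seated, its origin is 16 mm above that of the strainer below.
- red_coarse: Red plastic cell strainer, coarse open mesh, loose, 25 g. Origin: centre of underside, z up. Same body as the blue one: 38 mm wide, 28 tall; spigot 0 to 12 mm, gripping ring with socket 12 to 28 mm; seated, its origin is 16 mm above that of the strainer below.
- green_spare: Spare green plastic cell strainer, same body as the others (38 mm wide, 28 tall), loose, 25 g. Origin: centre of underside, z up. Not part of this cascade: stays where it stands.
- funnel: White plastic funnel, 50 mm tall, upright, loose, 40 g, top-heavy on its narrow foot. Origin: centre of underside, z up. Lowest 12 mm: spigot as on the strainers; flat flange underside 38 mm wide at 12 mm; flare from 16 to 26 mm; from 26 to 50 mm a straight round wall 48 mm wide, to grip; open on top. Seated, its origin is 16 mm above that of the strainer below. Yaw is free.
- tube_mouth (a point): Rim centre of the open 50 ml clear tube, 121 mm above the counter, z up. Bore 27 mm, chamfered to 30, rim 32 wide. A strainer's spigot drops in until its ring lies on the rim, its origin then 12 mm below this point. The tube is fixed in a grey stand (66 x 204 mm, 75 tall, fixed; three places in a row at 65 mm pitch: this tube and two capped ones).
- capped_a: Clear 50 ml tube with a purple screw cap 36 mm wide, fixed in another place of the stand. Origin: its tip, 6 mm above the counter; cap top 117 mm above the origin. Not used.
- capped_b: Second purple-capped tube, same as capped_a, in the third place of the stand. Not used.
- strip: Strip of six small clear tubes on a foot, 15 x 78 x 29 mm (long side its y axis), loose, standing among the pieces. Origin: centre of its underside. To be left alone.
- spray: White bottle with a blue cap and blue label, 62 mm across, 187 mm tall, standing loose at the right. Origin: centre of its underside. To be left alone.
Not all that is in view belongs to the job. There is more than one size of the red_coarse; the job needs the smaller.

How it is judged:
By the outcome, as a careful person would: the job done as asked, in the order asked, and still so for the second after the job is handed in, with the robot touching nothing.
It also fails if it takes over 99 s, if anything falls off the work surface, if the arm or the gripper's body presses on something with over 40 N, if the wrist force passes 120 N, or if a joint passes its speed limit or range.

## Working session

There is one attempt and no reset: what is moved stays moved. The work goes in short steps, Python scripts to look and compute and a shell command to move; the robot and the scene stay as the last step left them, time stands still between calls to the robot, and variables do not carry over. Pictures are saved under pics/ and viewed, at most 14 in all, crops included, and the job is handed in when it is done.

```bash
mkdir -p pics; python3 - <<'E'
from rig import manip,get_image,camera_info
import cv2
for n in("scene","top"):
    cv2.imwrite(f"pics/{n}0.png",cv2.resize(get_image(n),(800,600),interpolation=cv2.INTER_CUBIC)); c=camera_info(n); print(n,c)
s=manip.get_state();print(s)
E
```

```text
scene {'mtx': array([[387.74947828,   0.        , 253.53842619],
       [  0.        , 387.74947828, 183.4484964 ],
       [  0.        ,   0.        ,   1.        ]]), 'rvec': array([ 2.00359746, -0.47741216,  0.2701678 ]), 'tvec': array([-0.45688566,  0.19528566,  0.89896244])}
top {'mtx': array([[388.56210198,   0.        , 257.76681969],
       [  0.        , 388.56210198, 191.10418851],
       [  0.        ,   0.        ,   1.        ]]), 'rvec': array([ 2.16946638, -2.1401063 ,  0.11087927]), 'tvec': array([-0.01175648,  0.5379104 ,  1.13689445])}
{'clock': 0.1, 'qpos': array([-1.43697220e+00,  2.76577799e-01,  1.50600226e+00,  2.47734644e-06,
        1.36071540e+00, -1.20982169e-01]), 'qd': array([ 0.00042056, -0.00134032, -0.00217471, -0.00022738, -0.00105032,
       -0.00101149]), 'effort': array([ 2.16823290e-03, -4.17697549e+01, -2.46403795e+01, -2.18830428e-04,
        5.73555561e-03,  7.05136909e-07]), 'position': array([ 0.14487583, -0.55596455,  0.23050166]), 'ee_rot': array([-8.51391122e-04,  9.91894864e-01,  1.27058467e-01, -4.25559664e-06]), 'contact_force': array([-0.09814611,  0.24146036,  0.28847454]), 'moment': array([ 0.02507165,  0.03173273, -0.03423082]), 'gripper_force': 0.0, 'width': 0.08537996931972412}
```

View pics/scene0.png

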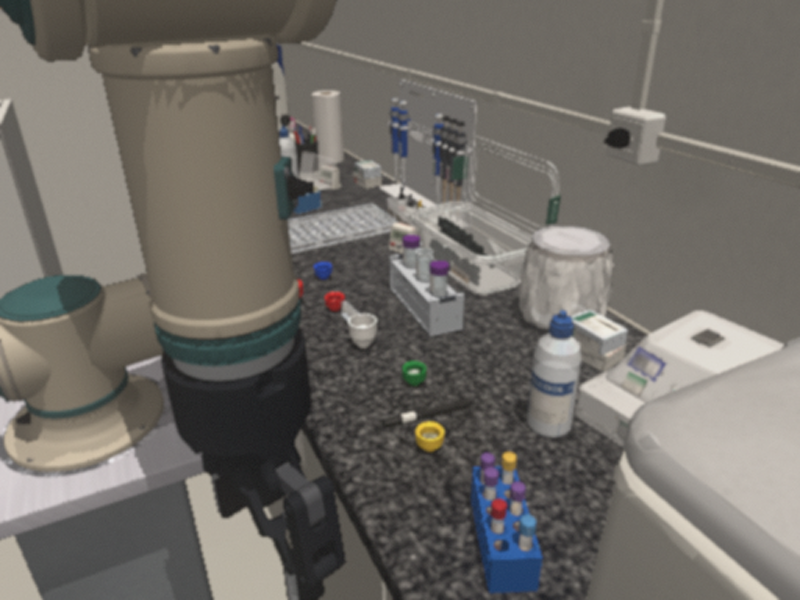

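View pics/top0.png

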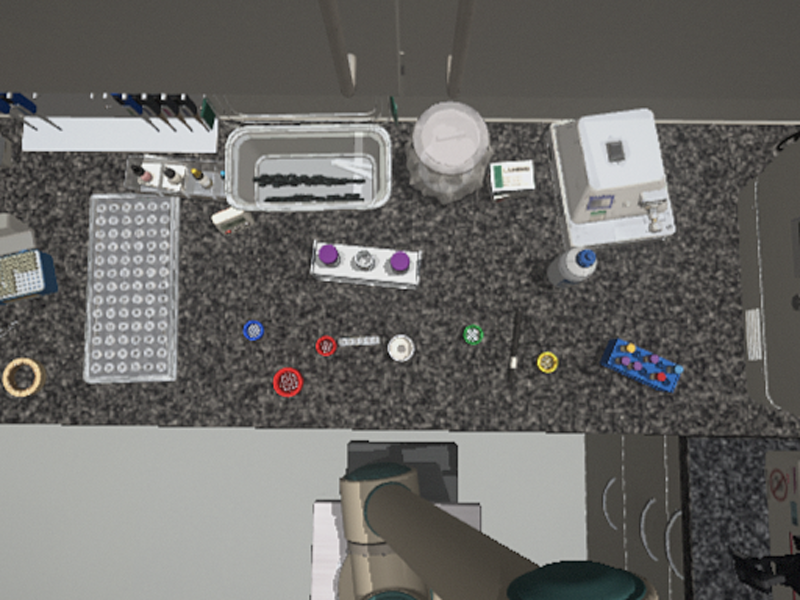

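The top view (800x600 scale) shows blue at (253,330), small red (326,345), large red (287,382), strip (360,341), funnel (400,348), green (473,334), yellow (547,362), and the open tube (364,260) between the purple caps. I'll enlarge both views.

```bash
python3 - <<'E'
from rig import get_image
import cv2
t=get_image("top");s=get_image("scene")
cv2.imwrite("pics/top1.png",cv2.resize(t[145:260,145:365],None,fx=3.6,fy=3.6,interpolation=cv2.INTER_CUBIC))
cv2.imwrite("pics/scene1.png",cv2.resize(s[145:295,185:335],None,fx=4,fy=4,interpolation=cv2.INTER_CUBIC))
E
```

```text
(no output)
```

View pics/top1.png

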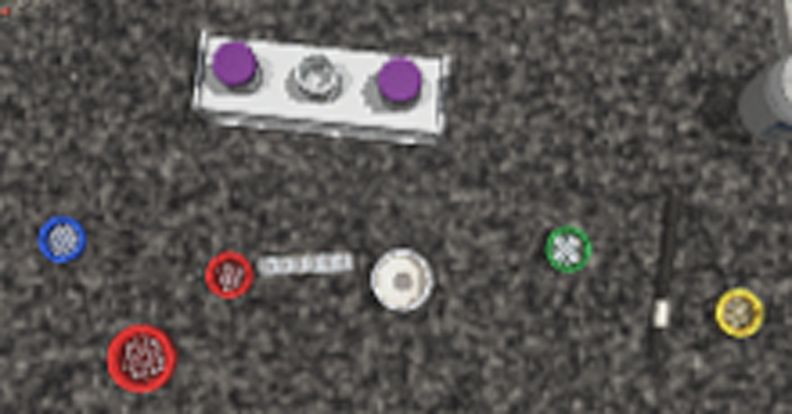

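View pics/scene1.png

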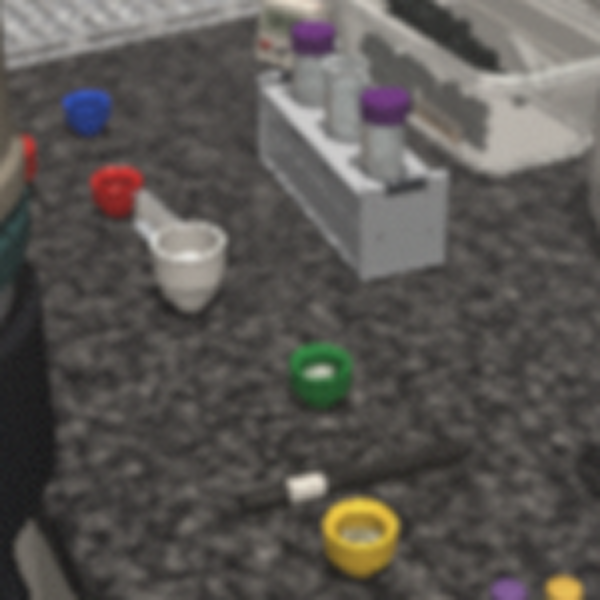

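Top crop: blue rim (62,239), red (229,275), funnel (402,280), green (569,249), yellow (740,313), caps (235,63)/(400,80), tube rim about (318,77). Scene crop rims: blue (88,100), red (117,182), funnel (190,240), yellow (361,522), caps (313,33)/(386,97), tube about (348,66). Next I'll triangulate these.

```bash
cat > geo.py <<'E'
import numpy as np,cv2
from rig import camera_info
C={n:camera_info(n) for n in("top","scene")}
def P(n):
    c=C[n];return c["mtx"]@np.hstack([cv2.Rodrigues(c["rvec"])[0],c["tvec"].reshape(3,1)])
def tri(a,b):
    X=cv2.triangulatePoints(P("top"),P("scene"),np.float64(a).reshape(2,1),np.float64(b).reshape(2,1)).ravel();return X[:3]/X[3]
def atz(n,p,z):
    M=P(n);H=np.c_[M[:,0],M[:,1],M[:,2]*z+M[:,3]];q=np.linalg.solve(H,[*p,1]);return q[:2]/q[2]
def proj(n,X):
    q=P(n)@[*X,1];return q[:2]/q[2]
E
cat > loc.py <<'E'
from geo import *
f=lambda p,o,k:[(p[0]+.5)/k-.5+o[0],(p[1]+.5)/k-.5+o[1]]
D=dict(blue=((62,239),(88,100),.028),red=((229,275),(117,181),.028),funnel=((402,280),(190,240),.05),green=((569,249),(321,364),.028),yellow=((740,313),(361,522),.028),capL=((235,63),(313,33),.123),capR=((400,80),(386,97),.123),tube=((318,77),(348,66),.121))
for k,(a,b,z) in D.items():
    a=f(a,(145,145),3.6);b=f(b,(185,145),4)
    print(k,tri(a,b).round(4),"top@z",atz("top",a,z).round(4),"scene@z",atz("scene",b,z).round(4))
for z,p in((.028,(260,262)),(.028,(352,262))):print("strip",atz("top",f(p,(145,145),3.6),z).round(4))
E
python3 loc.py
```

```text
blue [0.4747 0.2833 0.027 ] top@z [0.4744 0.2831] scene@z [0.4744 0.2812]
red [0.4466 0.1431 0.0241] top@z [0.4463 0.1425] scene@z [0.4442 0.1361]
funnel [ 0.4441 -0.002   0.0486] top@z [ 0.4434 -0.0017] scene@z [ 0.444  -0.0044]
green [ 0.4721 -0.1401  0.0243] top@z [ 0.4718 -0.1397] scene@z [ 0.4696 -0.1448]
yellow [ 0.4214 -0.2811  0.0266] top@z [ 0.4209 -0.2806] scene@z [ 0.421  -0.2826]
capL [0.6079 0.1301 0.118 ] top@z [0.6072 0.1293] scene@z [0.6023 0.1197]
capR [0.5964 0.0006 0.1203] top@z [0.5953 0.0008] scene@z [ 0.5943 -0.0044]
tube [0.5997 0.064  0.1179] top@z [0.5973 0.0646] scene@z [0.5985 0.0577]
strip [0.4575 0.117 ]
strip [0.4585 0.0404]
```

```bash
cat > go.py <<'E'
import sys,numpy as np
from scipy.spatial.transform import Rotation as R
from rig import manip
def st(s=None):
    s=s or manip.get_state();q=s["ee_rot"];r=R.from_quat([*q[1:],q[0]]);return s,r
def to(X):
    s,r=st();d=r.inv().apply(np.array(X)-s["position"])*1000
    print("tool shift mm",d.round(1),"t",s["clock"],"pos",s["position"].round(4),"x-axis",r.apply([1,0,0]).round(3),"z-axis",r.apply([0,0,1]).round(4),"w",round(s["width"],4),"F",s["contact_force"].round(1),"g",s["gripper_force"],"q",s["qpos"].round(2))
if __name__=="__main__":to([float(a) for a in sys.argv[1:4]])
E
python3 -m crank '{"translation":[[0,0,0],[0,0,0],[0,0,0],[0,0,0],[0,0,0],[0,0,0],[0,0,0],[0,0,0]],"roll":[-0.14,-0.14,-0.14,-0.14,-0.14,-0.14,-0.14,-0.14],"fingers":[1,1,1,1,1,1,1,1]}' 40
python3 -m crank '{"translation":[[0,0,0],[0,0,0]],"roll":[-0.103,0],"fingers":[1,1]}'
python3 go.py .4745 .283 .231
```

```text
clock: 1.0
position: [0.1449, -0.5563, 0.2311]
ee_rot: [-0.0, 0.771, 0.637, 0.0]
contact_force: [0.2, 0.2, 0.7]
width: 0.0852
gripper_force: 0.0
clock: 1.2
position: [0.1449, -0.5563, 0.2311]
ee_rot: [-0.0, 0.739, 0.673, 0.0]
contact_force: [-0.1, 0.1, -0.4]
width: 0.0855
gripper_force: 0.0
tool shift mm [8.664e+02 2.500e+02 4.000e-01] t 1.2 pos [ 0.1449 -0.5563  0.2311] x-axis [0.093 0.996 0.   ] z-axis [-0.e+00  4.e-04 -1.e+00] w 0.0855 F [-0.1  0.1 -0.4] g 0.0 q [-1.44  0.28  1.51  0.    1.36 -1.34]
```

```bash
python3 -m crank '{"translation":[[40,12,0],[40,12,0],[40,12,0],[40,12,0],[40,12,0],[40,12,0],[40,12,0],[40,12,0]],"roll":[0,0,0,0,0,0,0,0],"fingers":[1,1,1,1,1,1,1,1]}'
python3 -m crank '{"translation":[[40,12,0],[40,12,0],[40,12,0],[40,12,0],[40,12,0],[40,12,0],[40,12,0],[40,12,0]],"roll":[0,0,0,0,0,0,0,0],"fingers":[1,1,1,1,1,1,1,1]}' |head -2
python3 -m crank '{"translation":[[40,12,0],[40,12,0],[40,12,0],[40,12,0],[40,10,0],[0,0,0]],"roll":[0,0,0,0,0,0],"fingers":[1,1,1,1,1,1]}' |head -2
python3 go.py .4745 .283 .001
```

```text
clock: 2.0
position: [0.2705, -0.2451, 0.2314]
ee_rot: [0.0, 0.74, 0.672, 0.0]
contact_force: [0.1, 0.1, 0.2]
width: 0.0853
gripper_force: 0.0
clock: 2.8
position: [0.3958, 0.0647, 0.2315]
clock: 3.4
position: [0.4735, 0.2612, 0.2307]
tool shift mm [ 21.2  -1.2 229.7] t 3.4 pos [0.4735 0.2612 0.2307] x-axis [0.091 0.996 0.003] z-axis [ 0.0011  0.0026 -1.    ] w 0.0856 F [-1.4 -1.5 -0.3] g 0.0 q [0.37 0.22 1.58 0.   1.34 0.46]
```

```bash
python3 -m crank '{"translation":[[22,0,0],[0,0,40],[0,0,40],[0,0,40],[0,0,40],[0,0,0],[0,0,0]],"roll":[0,0,0,0,0,0,0],"fingers":[1,1,1,1,1,1,1]}' |head -2
python3 go.py .4745 .283 .001
python3 - <<'E'
from rig import get_image
import cv2
t=get_image("top");s=get_image("scene")
a=cv2.resize(t[175:245,130:200],(400,400),interpolation=cv2.INTER_CUBIC)
b=cv2.resize(s[135:205,175:245],(400,400),interpolation=cv2.INTER_CUBIC)
cv2.imwrite("pics/b1.png",cv2.hconcat([a,b]))
E
```

```text
clock: 4.1
position: [0.4738, 0.2781, 0.0715]
tool shift mm [ 5.   0.3 70.5] t 4.1 pos [0.4738 0.2781 0.0715] x-axis [ 0.094  0.996 -0.001] z-axis [-1.e-03 -7.e-04 -1.e+00] w 0.0851 F [0.3 0.6 1. ] g 0.0 q [ 0.4   0.38  1.79 -0.    0.98  0.5 ]
```

View pics/b1.png

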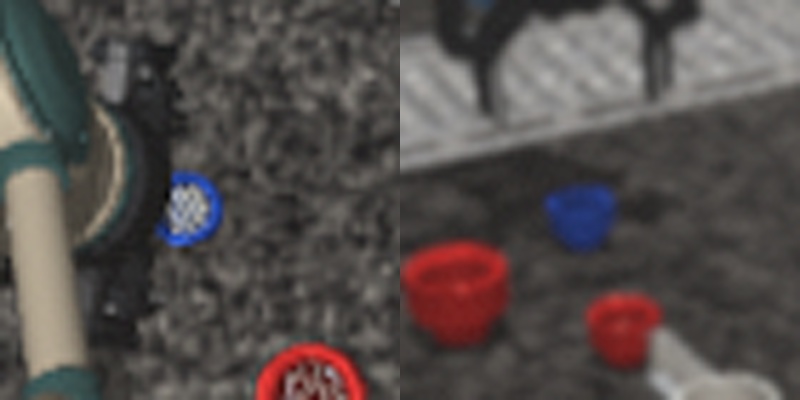

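The left crop shows the blue rim at (188,208), partly under the gripper, which parallax shifts outward. The right crop shows blue at (582,210), between the fingers at (490,90) and (655,80). The alignment is plausible, so I'll descend and grip.

```bash
python3 -m crank '{"translation":[[5,0,25],[0,0,25],[0,0,15],[0,0,5],[0,0,0],[0,0,0],[0,0,0]],"roll":[0,0,0,0,0,0,0],"fingers":[1,1,1,1,1,1,1]}' 30
python3 -m crank '{"translation":[[0,0,0],[0,0,0],[0,0,0],[0,0,0],[0,0,0],[0,0,0],[0,0,0],[0,0,0]],"roll":[0,0,0,0,0,0,0,0],"fingers":[0.6,0.5,0.4,0.35,0.3,0.3,0.3,0.3]}' 30
python3 go.py .4745 .283 .1
```

```text
clock: 4.9
position: [0.4755, 0.284, 0.0027]
ee_rot: [0.001, 0.739, 0.673, 0.001]
contact_force: [0.6, 0.3, 0.5]
width: 0.085
gripper_force: 0.0
clock: 5.7
position: [0.4745, 0.2836, 0.0016]
ee_rot: [0.0, 0.739, 0.673, 0.0]
contact_force: [-0.3, -0.0, 6.2]
width: 0.0363
gripper_force: 30.1
tool shift mm [ -0.6   0.1 -98.4] t 5.7 pos [0.4745 0.2836 0.0016] x-axis [0.093 0.996 0.   ] z-axis [ 3.e-04  1.e-04 -1.e+00] w 0.0363 F [-0.3 -0.   6.2] g 30.080011915415525 q [ 0.41  0.47  1.86 -0.    0.81  0.51]
```

```bash
python3 -m crank '{"translation":[[0,0,-10],[0,0,-30],[0,0,-40],[0,0,-40],[0,0,-40],[0,0,-30],[0,0,0],[0,0,0]],"roll":[0,0,0,0,0,0,0,0],"fingers":[0.3,0.3,0.3,0.3,0.3,0.3,0.3,0.3]}'
python3 go.py .6 .065 .19
python3 - <<'E'
from rig import get_image
import cv2
t=get_image("top");s=get_image("scene")
b=cv2.resize(s[60:160,165:265],(600,600),interpolation=cv2.INTER_CUBIC)
cv2.imwrite("pics/b2.png",b)
E
```

```text
clock: 6.5
position: [0.4743, 0.2836, 0.1918]
ee_rot: [0.0, 0.739, 0.673, 0.001]
contact_force: [0.0, 0.4, -1.7]
width: 0.0364
gripper_force: 30.2
tool shift mm [-205.9  145.4    1.8] t 6.5 pos [0.4743 0.2836 0.1918] x-axis [0.093 0.996 0.   ] z-axis [ 1.1e-03  4.0e-04 -1.0e+00] w 0.0364 F [ 0.   0.4 -1.7] g 30.154996057972312 q [ 0.41  0.27  1.62 -0.    1.25  0.51]
```

View pics/b2.png

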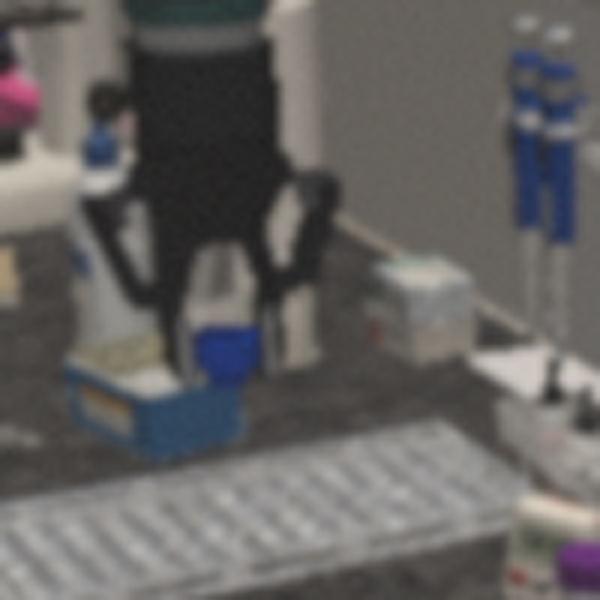

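Blue hangs straight between the fingers (rim at about (227,332), foot at (225,385)). Next I'll carry it over the tube.

```bash
python3 -m crank '{"translation":[[-20,15,0],[-38,27,0],[-42,29,0],[-42,29,0],[-38,27,0],[-26,18,0],[0,0,0],[0,0,0]],"roll":[0,0,0,0,0,0,0,0],"fingers":[0.3,0.3,0.3,0.3,0.3,0.3,0.3,0.3]}' | head -2
python3 go.py .5995 .0653 .11
python3 - <<'E'
from rig import get_image
import cv2
s=get_image("scene")
cv2.imwrite("pics/b3.png",cv2.resize(s[100:200,220:320],(600,600),interpolation=cv2.INTER_CUBIC))
E
```

```text
clock: 7.4
position: [0.5977, 0.0663, 0.1892]
tool shift mm [-0.8  2.3 79.1] t 7.4 pos [0.5977 0.0663 0.1892] x-axis [0.095 0.996 0.   ] z-axis [-4.4e-03  6.0e-04 -1.0e+00] w 0.0364 F [-0.6 -0.4 -1.3] g 30.16464337706566 q [-0.01  0.34  1.51  0.    1.29  0.09]
```

View pics/b3.png

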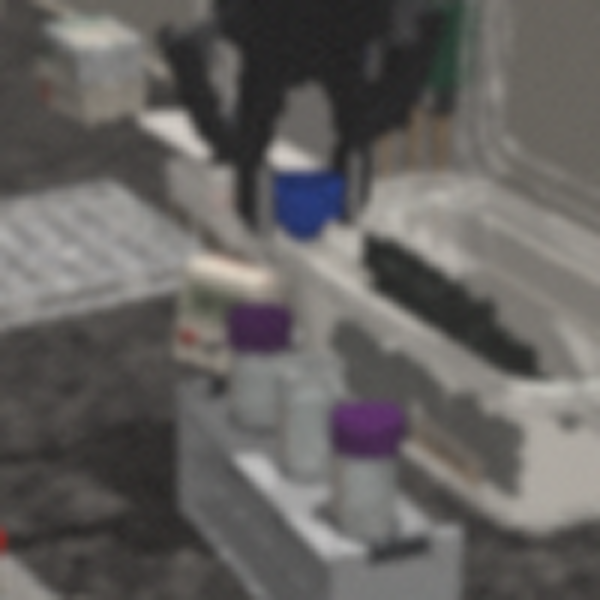

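Blue foot at (305,235) in the crop is right above the tube mouth at about (310,358). I'll lower it stepwise while watching the force.

```bash
python3 -m crank '{"translation":[[-0.5,1,20],[0,0,25],[0,0,15],[0,0,5],[0,0,0],[0,0,0]],"roll":[0,0,0,0,0,0],"fingers":[0.3,0.3,0.3,0.3,0.3,0.3]}' | head -4
python3 go.py .5995 .0653 .1106
python3 -m crank '{"translation":[[0,0,4],[0,0,4],[0,0,2],[0,0,0],[0,0,0]],"roll":[0,0,0,0,0],"fingers":[0.3,0.3,0.3,0.3,0.3]}' | head -4
python3 go.py .5995 .0653 .1106
```

```text
clock: 8.05
position: [0.5998, 0.0669, 0.127]
ee_rot: [0.0, 0.739, 0.674, 0.0]
contact_force: [0.3, -0.6, 1.0]
tool shift mm [-1.7 -0.2 16.4] t 8.05 pos [0.5998 0.0669 0.127 ] x-axis [0.092 0.996 0.   ] z-axis [ 0.0011 -0.     -1.    ] w 0.0365 F [ 0.3 -0.6  1. ] g 30.169112971052527 q [-0.    0.39  1.6  -0.    1.15  0.09]
clock: 8.55
position: [0.6, 0.0661, 0.1164]
ee_rot: [0.0, 0.739, 0.673, 0.0]
contact_force: [1.6, -0.4, -0.4]
tool shift mm [-0.9 -0.4  5.8] t 8.55 pos [0.6    0.0661 0.1164] x-axis [0.093 0.996 0.   ] z-axis [ 1.e-03 -1.e-04 -1.e+00] w 0.0363 F [ 1.6 -0.4 -0.4] g 30.15396977774799 q [-0.01  0.4   1.62 -0.    1.12  0.09]
```

```bash
python3 -m crank '{"translation":[[-1,0,2],[0,0,2],[0,0,1],[0,0,0],[0,0,0]],"roll":[0,0,0,0,0],"fingers":[0.3,0.3,0.3,0.3,0.3]}' | head -4
python3 -m crank '{"translation":[[0,0,1],[0,0,1],[0,0,0],[0,0,0]],"roll":[0,0,0,0],"fingers":[0.3,0.3,0.3,0.3]}' | head -4
python3 go.py .5995 .0653 .1106
```

```text
clock: 9.05
position: [0.6009, 0.0653, 0.1117]
ee_rot: [0.001, 0.739, 0.673, 0.001]
contact_force: [5.0, 0.8, 0.7]
clock: 9.45
position: [0.6009, 0.0653, 0.1106]
ee_rot: [0.001, 0.739, 0.673, 0.001]
contact_force: [3.7, 1.0, 6.2]
tool shift mm [-0.1 -1.4 -0. ] t 9.45 pos [0.6009 0.0653 0.1106] x-axis [0.093 0.996 0.   ] z-axis [ 0.0037 -0.     -1.    ] w 0.0361 F [3.7 1.  6.2] g 30.73624111711979 q [-0.01  0.41  1.62  0.    1.11  0.09]
```

The tube is pushing blue toward +x, so I'll give way 1.5 mm and press home.

```bash
python3 -m crank '{"translation":[[0,1,0],[0,0.5,0],[0,0,0.5],[0,0,0.5],[0,0,0],[0,0,0]],"roll":[0,0,0,0,0,0],"fingers":[0.3,0.3,0.3,0.3,0.3,0.3]}' | head -4
python3 go.py .6009 .0653 .1106
```

```text
clock: 10.05
position: [0.601, 0.0653, 0.1105]
ee_rot: [0.0, 0.739, 0.673, 0.001]
contact_force: [-0.3, 1.1, 12.4]
tool shift mm [ 0.  -0.1 -0.1] t 10.05 pos [0.601  0.0653 0.1105] x-axis [0.093 0.996 0.   ] z-axis [ 1.2e-03  2.0e-04 -1.0e+00] w 0.0368 F [-0.3  1.1 12.4] g 31.3092530798167 q [-0.01  0.41  1.62  0.    1.11  0.09]
```

Seated: z is as predicted, lateral force is zero and there is 12 N of vertical reaction. Releasing and lifting.

```bash
python3 -m crank '{"translation":[[0,0,0],[0,0,0],[0,0,0],[0,0,0],[0,0,0]],"roll":[0,0,0,0,0],"fingers":[0.5,0.55,0.6,0.65,0.7]}' 
python3 -m crank '{"translation":[[0,0,-5],[0,0,-15],[0,0,-35],[0,0,-45],[0,0,0],[0,0,0]],"roll":[0,0,0,0,0,0],"fingers":[0.7,0.7,0.8,1,1,1]}' |head -2
python3 go.py .4211 -.2808 .2
python3 - <<'E'
from rig import get_image
import cv2
t=get_image("top");s=get_image("scene")
a=cv2.resize(t[135:185,195:275],(640,400),interpolation=cv2.INTER_CUBIC)
b=cv2.resize(s[130:210,240:300],(300,400),interpolation=cv2.INTER_CUBIC)
cv2.imwrite("pics/b4.png",cv2.resize(cv2.hconcat([a,b]),(800,340)))
E
```

```text
clock: 10.55
position: [0.6004, 0.065, 0.1077]
ee_rot: [-0.0, 0.739, 0.673, -0.001]
contact_force: [-0.6, 1.1, 0.6]
width: 0.0596
gripper_force: 0.0
clock: 11.15
position: [0.6016, 0.0651, 0.2099]
tool shift mm [-361.2 -147.6    9.4] t 11.15 pos [0.6016 0.0651 0.2099] x-axis [0.093 0.996 0.   ] z-axis [ 3.2e-03 -1.0e-04 -1.0e+00] w 0.0851 F [-0.8 -0.4 -0.9] g 0.0 q [-0.01  0.33  1.48 -0.    1.33  0.09]
```

View pics/b4.png

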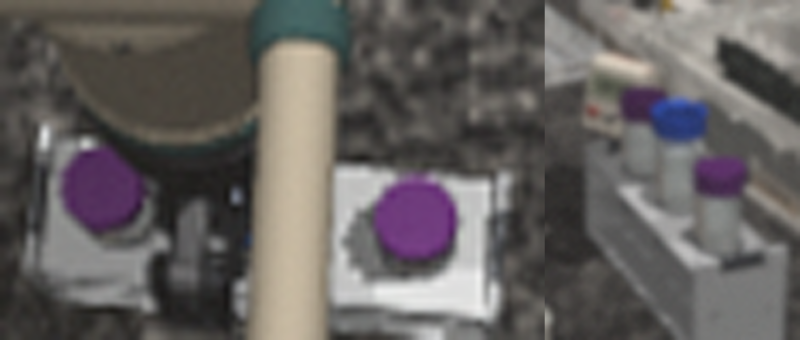

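Blue sits straight on the tube (ring at (680,117) in the right panel). On to yellow.

```bash
python3 -m crank '{"translation":[[-25,-20,0],[-40,-30,0],[-45,-35,0],[-45,-35,0],[-45,-28,0],[-45,0,0],[-45,0,0],[-40,0,0]],"roll":[0,0,0,0,0,0,0,0],"fingers":[1,1,1,1,1,1,1,1]}' | head -2
python3 -m crank '{"translation":[[-25,0,0],[-6,0,20],[0,0,40],[0,0,40],[0,0,30],[0,0,0],[0,0,0]],"roll":[0,0,0,0,0,0,0],"fingers":[1,1,1,1,1,1,1]}' | head -2
python3 go.py .4211 -.2808 .0016
python3 - <<'E'
from rig import get_image
import cv2
t=get_image("top");s=get_image("scene")
a=cv2.resize(t[190:260,310:390],(457,400),interpolation=cv2.INTER_CUBIC)
b=cv2.resize(s[215:305,235:312],(342,400),interpolation=cv2.INTER_CUBIC)
cv2.imwrite("pics/y1.png",cv2.hconcat([a,b]))
E
```

```text
clock: 12.05
position: [0.4328, -0.2386, 0.2069]
clock: 12.75
position: [0.4309, -0.2676, 0.0776]
tool shift mm [-14.2  -8.4  76. ] t 12.75 pos [ 0.4309 -0.2676  0.0776] x-axis [0.093 0.996 0.001] z-axis [-0.0021  0.0017 -1.    ] w 0.0854 F [-0.4  0.   0.8] g 0.0 q [-0.69  0.32  1.87 -0.    0.96 -0.6 ]
```

View pics/y1.png

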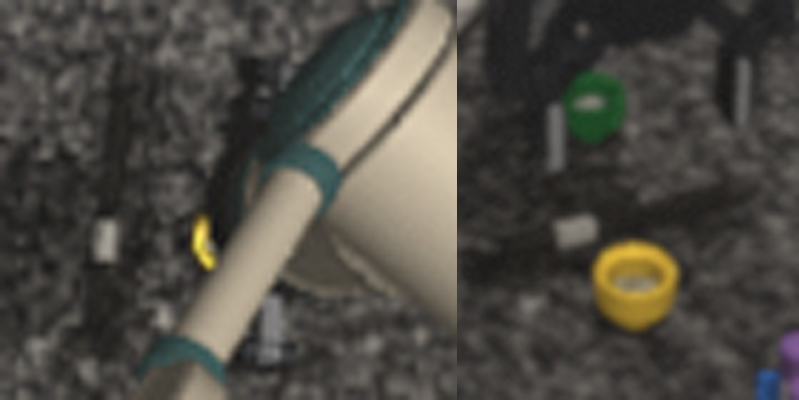

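Yellow is at (635,280) in the right panel, untouched, with the fingers above and behind it. The arm fell a little short, so I'll correct by (-14,-8) before descending.

```bash
python3 -m crank '{"translation":[[-14,-8,0],[0,0,0],[0,0,20],[0,0,25],[0,0,20],[0,0,8],[0,0,0],[0,0,0]],"roll":[0,0,0,0,0,0,0,0],"fingers":[1,1,1,1,1,1,1,1]}' | head -2
python3 go.py .4211 -.2808 .0016
python3 -m crank '{"translation":[[0,0,0],[0,0,0],[0,0,0],[0,0,0],[0,0,0],[0,0,0],[0,0,0],[0,0,0]],"roll":[0,0,0,0,0,0,0,0],"fingers":[0.6,0.5,0.4,0.35,0.3,0.3,0.3,0.3]}' 30
python3 go.py .4211 -.2808 .2
```

```text
clock: 13.65
position: [0.4231, -0.2817, 0.0063]
tool shift mm [ 0.7 -2.   4.7] t 13.65 pos [ 0.4231 -0.2817  0.0063] x-axis [ 0.093  0.996 -0.001] z-axis [ 0.0015 -0.0013 -1.    ] w 0.0852 F [ 0.3 -1.5  0.8] g 0.0 q [-0.72  0.41  1.96  0.    0.77 -0.63]
clock: 14.45
position: [0.4225, -0.2815, 0.006]
ee_rot: [0.001, 0.739, 0.673, 0.0]
contact_force: [-0.5, 0.5, 5.8]
width: 0.0366
gripper_force: 29.6
tool shift mm [   0.4   -1.3 -194. ] t 14.45 pos [ 0.4225 -0.2815  0.006 ] x-axis [ 0.093  0.996 -0.001] z-axis [ 7.e-04 -7.e-04 -1.e+00] w 0.0366 F [-0.5  0.5  5.8] g 29.619547063484788 q [-0.72  0.41  1.96 -0.    0.77 -0.63]
```

```bash
python3 -m crank '{"translation":[[0,0,-10],[0,0,-35],[0,0,-45],[0,0,-45],[0,0,-40],[0,0,-20],[25,0,0],[40,0,0]],"roll":[0,0,0,0,0,0,0,0],"fingers":[0.3,0.3,0.3,0.3,0.3,0.3,0.3,0.3]}' |head -2
python3 -m crank '{"translation":[[45,10,0],[45,25,0],[42,27,0],[42,28,0],[42,27,0],[35,20,0],[0,0,0],[0,0,0]],"roll":[0,0,0,0,0,0,0,0],"fingers":[0.3,0.3,0.3,0.3,0.3,0.3,0.3,0.3]}' |head -2
python3 go.py .601 .064 .147
```

```text
clock: 15.25
position: [0.429, -0.2178, 0.2018]
clock: 16.05
position: [0.5866, 0.0198, 0.2001]
tool shift mm [45.3 10.4 53.1] t 16.05 pos [0.5866 0.0198 0.2001] x-axis [ 0.091  0.996 -0.001] z-axis [-1.1e-03 -6.0e-04 -1.0e+00] w 0.0365 F [-1.3 -0.6 -0.1] g 30.228669913485646 q [-0.08  0.31  1.53 -0.    1.3   0.01]
```

```bash
python3 -m crank '{"translation":[[25,6,0],[20,4,0],[0,0,0],[0,0,25],[0,0,20],[0,0,8],[0,0,0],[0,0,0]],"roll":[0,0,0,0,0,0,0,0],"fingers":[0.3,0.3,0.3,0.3,0.3,0.3,0.3,0.3]}' |head -2
python3 go.py .601 .064 .131
python3 - <<'E'
from rig import get_image
import cv2
s=get_image("scene")
cv2.imwrite("pics/y2.png",cv2.resize(s[110:200,230:320],(540,540),interpolation=cv2.INTER_CUBIC))
E
```

```text
clock: 16.85
position: [0.6013, 0.0621, 0.1482]
tool shift mm [ 1.9 -0.5 17.2] t 16.85 pos [0.6013 0.0621 0.1482] x-axis [ 0.094  0.996 -0.   ] z-axis [ 1.2e-03 -4.0e-04 -1.0e+00] w 0.0365 F [-0.2 -0.8  0. ] g 30.23470534477383 q [-0.01  0.37  1.57 -0.    1.2   0.08]
```

View pics/y2.png

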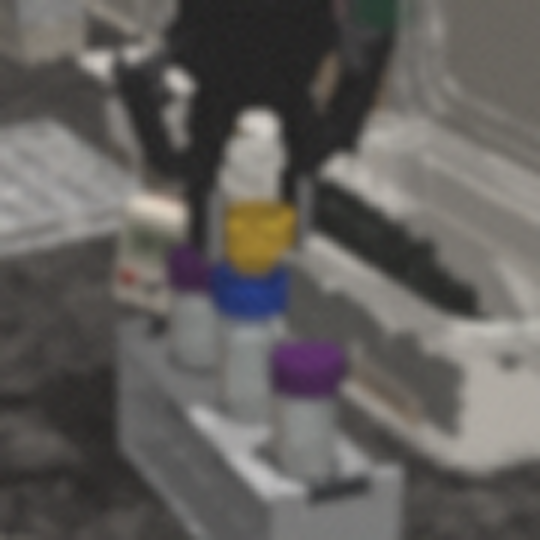

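Yellow (260,230) is about 7 crop px right of the tube axis (tube (245,390), blue (250,290)). That agrees with the missing 2 mm in +y, so I'll correct it and lower.

```bash
python3 -m crank '{"translation":[[2,0,0],[0,0,4],[0,0,4],[0,0,3],[0,0,0],[0,0,0]],"roll":[0,0,0,0,0,0],"fingers":[0.3,0.3,0.3,0.3,0.3,0.3]}' |sed -n 1,4p
python3 -m crank '{"translation":[[0,0,2],[0,0,2],[0,0,1],[0,0,0],[0,0,0]],"roll":[0,0,0,0,0],"fingers":[0.3,0.3,0.3,0.3,0.3]}' |sed -n 1,4p
python3 go.py .601 .064 .131
```

```text
clock: 17.5
position: [0.601, 0.065, 0.136]
ee_rot: [-0.0, 0.739, 0.674, -0.0]
contact_force: [-0.4, -0.1, -0.3]
clock: 18.0
position: [0.6012, 0.065, 0.1313]
ee_rot: [0.0, 0.739, 0.673, 0.0]
contact_force: [1.2, 0.6, 0.2]
tool shift mm [-1.  -0.1  0.3] t 18.0 pos [0.6012 0.065  0.1313] x-axis [ 0.093  0.996 -0.   ] z-axis [ 3.e-04 -1.e-04 -1.e+00] w 0.0365 F [1.2 0.6 0.2] g 31.179634953732602 q [-0.01  0.39  1.59 -0.    1.16  0.09]
```

```bash
python3 -m crank '{"translation":[[0,0,0.5],[0,0,0.5],[0,0,0.5],[0,0,0],[0,0,0]],"roll":[0,0,0,0,0],"fingers":[0.3,0.3,0.3,0.3,0.3]}' |sed -n 1,4p
python3 go.py .601 .064 .131
```

```text
clock: 18.5
position: [0.6013, 0.065, 0.131]
ee_rot: [0.0, 0.739, 0.673, 0.0]
contact_force: [-1.2, -0.8, 7.3]
tool shift mm [-1.  -0.2  0. ] t 18.5 pos [0.6013 0.065  0.131 ] x-axis [ 0.093  0.996 -0.   ] z-axis [ 1.1e-03 -1.0e-04 -1.0e+00] w 0.0367 F [-1.2 -0.8  7.3] g 31.730441753170453 q [-0.01  0.39  1.59 -0.    1.16  0.09]
```

```bash
python3 -m crank '{"translation":[[0,0,0],[0,0,0],[0,0,0],[0,0,0],[0,0,0]],"roll":[0,0,0,0,0],"fingers":[0.5,0.55,0.6,0.65,0.7]}' | head -2
python3 -m crank '{"translation":[[0,0,-5],[0,0,-15],[0,0,-35],[0,0,-45],[0,0,0],[0,0,0]],"roll":[0,0,0,0,0,0],"fingers":[0.7,0.7,0.8,1,1,1]}' |head -2
python3 go.py .4465 .1428 .2
python3 - <<'E'
from rig import get_image
import cv2
s=get_image("scene")
cv2.imwrite("pics/y3.png",cv2.resize(s[110:240,180:310],(600,600),interpolation=cv2.INTER_CUBIC))
E
```

```text
clock: 19.0
position: [0.601, 0.065, 0.1295]
clock: 19.6
position: [0.6018, 0.065, 0.2314]
tool shift mm [  63.  -162.    30.9] t 19.6 pos [0.6018 0.065  0.2314] x-axis [0.093 0.996 0.   ] z-axis [ 3.4e-03 -1.0e-04 -1.0e+00] w 0.0854 F [-0.4  0.4 -0.6] g 0.0 q [-0.01  0.32  1.44 -0.    1.38  0.09]
```

View pics/y3.png

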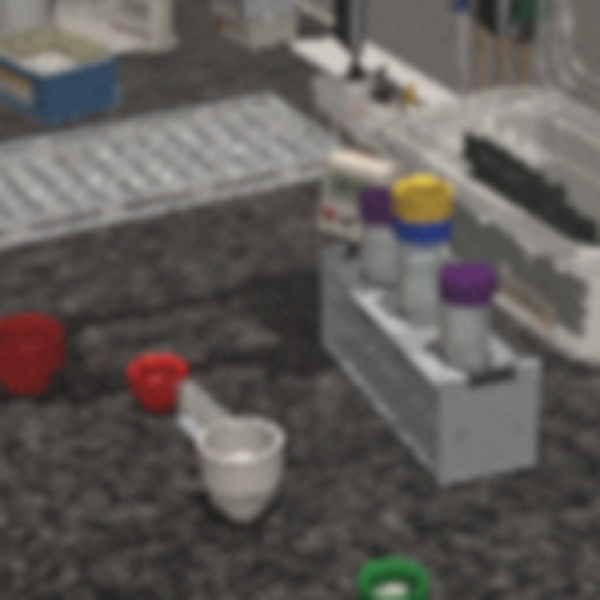

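Yellow sits flush on blue (yellow (423,195), blue (423,233)). The small red is at (160,370) and the large one at (30,350). Going to the small red.

```bash
python3 -m crank '{"translation":[[10,-25,0],[15,-38,0],[15,-40,0],[14,-38,0],[9,-21,20],[0,0,40],[0,0,0],[0,0,0]],"roll":[0,0,0,0,0,0,0,0],"fingers":[1,1,1,1,1,1,1,1]}' |head -2
python3 go.py .4465 .1428 .003
```

```text
clock: 20.45
position: [0.445, 0.1426, 0.1689]
tool shift mm [  0.5   2.  165.9] t 20.45 pos [0.445  0.1426 0.1689] x-axis [ 0.093  0.996 -0.001] z-axis [-3.1e-03 -7.0e-04 -1.0e+00] w 0.0855 F [ 1.1  0.4 -0.1] g 0.0 q [ 0.16  0.16  1.82 -0.    1.16  0.25]
```

```bash
python3 -m crank '{"translation":[[0,1,35],[0,0,40],[0,0,40],[0,0,30],[0,0,15],[0,0,5],[0,0,0],[0,0,0]],"roll":[0,0,0,0,0,0,0,0],"fingers":[1,1,1,1,1,1,1,1]}' |sed -n 1,4p
python3 go.py .4465 .1428 .003
python3 -m crank '{"translation":[[0,0,0],[0,0,0],[0,0,0],[0,0,0],[0,0,0],[0,0,0],[0,0,0],[0,0,0]],"roll":[0,0,0,0,0,0,0,0],"fingers":[0.6,0.5,0.4,0.35,0.3,0.3,0.3,0.3]}' 30
python3 go.py .4465 .1428 .2
```

```text
clock: 21.25
position: [0.4485, 0.1427, 0.0059]
ee_rot: [0.001, 0.739, 0.673, 0.001]
contact_force: [-0.6, 0.7, 0.4]
tool shift mm [-0.1 -2.   2.9] t 21.25 pos [0.4485 0.1427 0.0059] x-axis [0.093 0.996 0.001] z-axis [ 2.8e-03  3.0e-04 -1.0e+00] w 0.0851 F [-0.6  0.7  0.4] g 0.0 q [ 0.16  0.37  2.04 -0.    0.73  0.25]
clock: 22.05
position: [0.447, 0.1427, 0.0055]
ee_rot: [0.0, 0.739, 0.674, 0.0]
contact_force: [-1.0, -0.2, 5.0]
width: 0.0367
gripper_force: 29.5
tool shift mm [ 1.000e-01 -3.000e-01 -1.945e+02] t 22.05 pos [0.447  0.1427 0.0055] x-axis [0.093 0.996 0.   ] z-axis [ 0.001  0.    -1.   ] w 0.0367 F [-1.  -0.2  5. ] g 29.53114061616361 q [ 0.16  0.37  2.04 -0.    0.73  0.25]
```

```bash
python3 -m crank '{"translation":[[0,0,-10],[0,0,-35],[0,0,-45],[0,0,-45],[0,0,-40],[0,0,-25],[0,0,0]],"roll":[0,0,0,0,0,0,0],"fingers":[0.3,0.3,0.3,0.3,0.3,0.3,0.3]}' |head -2
python3 -m crank '{"translation":[[-10,25,0],[-15,38,0],[-15,40,0],[-14,38,0],[-9,20,0],[0,0,0],[0,0,0],[0,0,0]],"roll":[0,0,0,0,0,0,0,0],"fingers":[0.3,0.3,0.3,0.3,0.3,0.3,0.3,0.3]}' |head -2
python3 go.py .6012 .0648 .1625
```

```text
clock: 22.75
position: [0.4491, 0.1431, 0.2094]
clock: 23.55
position: [0.5995, 0.0656, 0.2042]
tool shift mm [-0.6  1.9 41.7] t 23.55 pos [0.5995 0.0656 0.2042] x-axis [0.092 0.996 0.   ] z-axis [-2.5e-03  3.0e-04 -1.0e+00] w 0.0365 F [-0.3 -0.8 -1. ] g 30.24050150066614 q [-0.01  0.33  1.49  0.    1.32  0.09]
```

```bash
python3 -m crank '{"translation":[[-0.5,1,15],[0,0,15],[0,0,8],[0,0,2],[0,0,0],[0,0,0]],"roll":[0,0,0,0,0,0],"fingers":[0.3,0.3,0.3,0.3,0.3,0.3]}' |head -2
python3 go.py .6012 .0648 .1465
python3 -m crank '{"translation":[[0,0,4],[0,0,4],[0,0,2],[0,0,0],[0,0,0]],"roll":[0,0,0,0,0],"fingers":[0.3,0.3,0.3,0.3,0.3]}' |sed -n 1,4p
python3 go.py .6012 .0648 .1465
```

```text
clock: 24.15
position: [0.6024, 0.0646, 0.1656]
tool shift mm [ 0.1 -1.2 19.1] t 24.15 pos [0.6024 0.0646 0.1656] x-axis [0.093 0.996 0.   ] z-axis [ 1.4e-03 -1.0e-04 -1.0e+00] w 0.0365 F [ 0.4 -0.  -0.1] g 30.242748018354177 q [-0.01  0.36  1.54 -0.    1.23  0.08]
clock: 24.65
position: [0.6021, 0.0643, 0.1547]
ee_rot: [-0.0, 0.739, 0.673, -0.0]
contact_force: [-0.2, 0.5, 1.4]
tool shift mm [ 0.4 -0.9  8.2] t 24.65 pos [0.6021 0.0643 0.1547] x-axis [ 0.093  0.996 -0.   ] z-axis [-2.e-04 -1.e-04 -1.e+00] w 0.0364 F [-0.2  0.5  1.4] g 30.24246197193861 q [-0.01  0.37  1.56 -0.    1.21  0.08]
```

```bash
python3 -m crank '{"translation":[[0.5,-1,3],[0,0,2],[0,0,2],[0,0,1],[0,0,0],[0,0,0]],"roll":[0,0,0,0,0,0],"fingers":[0.3,0.3,0.3,0.3,0.3,0.3]}' |sed -n 1,4p
python3 -m crank '{"translation":[[0,0,0.5],[0,0,0.5],[0,0,0],[0,0,0]],"roll":[0,0,0,0],"fingers":[0.3,0.3,0.3,0.3]}' |sed -n 1,4p
python3 go.py .6012 .0648 .1465
```

```text
clock: 25.25
position: [0.6015, 0.065, 0.1503]
ee_rot: [0.001, 0.739, 0.674, 0.001]
contact_force: [-3.5, -0.5, 16.3]
clock: 25.65
position: [0.6014, 0.065, 0.15]
ee_rot: [0.001, 0.739, 0.674, 0.001]
contact_force: [-4.7, 0.7, 20.0]
tool shift mm [-0.3 -0.2  3.5] t 25.65 pos [0.6014 0.065  0.15  ] x-axis [0.093 0.996 0.   ] z-axis [ 3.2e-03 -2.0e-04 -1.0e+00] w 0.0366 F [-4.7  0.7 20. ] g 40.18133229576051 q [-0.01  0.37  1.57 -0.    1.2   0.09]
```

Contact comes 3.5 mm early at 20 N. I'll back off and look.

```bash
python3 -m crank '{"translation":[[0,0,-2],[0,0,-1.5],[0,0,0]],"roll":[0,0,0],"fingers":[0.3,0.3,0.3]}' |sed -n 1,4p
python3 - <<'E'
from rig import get_image
import cv2
s=get_image("scene")
cv2.imwrite("pics/r1.png",cv2.resize(s[125:185,245:305],(600,600),interpolation=cv2.INTER_CUBIC))
E
```

```text
clock: 25.95
position: [0.6015, 0.065, 0.151]
ee_rot: [0.001, 0.739, 0.673, 0.001]
contact_force: [-2.0, -0.5, 7.6]
```

View pics/r1.png

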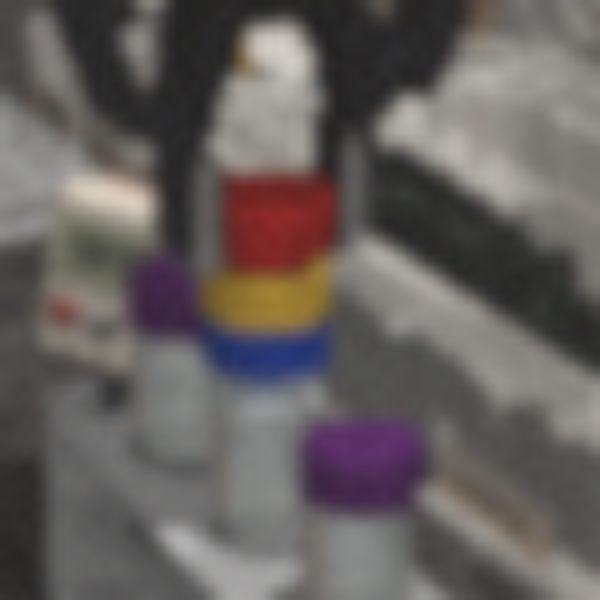

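Red (280,222) is about 1 px right of the yellow/blue axis (266,300)/(268,350) and looks straight. The lateral force also says it should go toward -x. I'll lift a little, shift and lower again.

```bash
python3 -m crank '{"translation":[[0,0,-3],[0,-2,0],[0,0,0]],"roll":[0,0,0],"fingers":[0.3,0.3,0.3]}' |sed -n 1,4p
python3 -m crank '{"translation":[[0,0,2],[0,0,2],[0,0,1],[0,0,0],[0,0,0]],"roll":[0,0,0,0,0],"fingers":[0.3,0.3,0.3,0.3,0.3]}' |sed -n 1,4p
python3 go.py .6012 .0648 .1465
```

```text
clock: 26.3
position: [0.5987, 0.0652, 0.152]
ee_rot: [-0.0, 0.739, 0.673, -0.0]
contact_force: [-0.4, 0.0, 1.1]
clock: 26.8
position: [0.6009, 0.0651, 0.151]
ee_rot: [0.002, 0.739, 0.673, 0.002]
contact_force: [-2.2, -0.8, 16.6]
tool shift mm [-0.3  0.3  4.5] t 26.8 pos [0.6009 0.0651 0.151 ] x-axis [0.093 0.996 0.   ] z-axis [ 5.9e-03 -3.0e-04 -1.0e+00] w 0.0364 F [-2.2 -0.8 16.6] g 39.5460858874867 q [-0.01  0.37  1.57 -0.    1.2   0.09]
```

```bash
python3 - <<'E'
from geo import *
from go import to
from rig import get_image
s=get_image("scene");cv2.imwrite("pics/r2raw.png",s)
h=cv2.cvtColor(s,cv2.COLOR_BGR2HSV)
for n,lo,hi,z in(("red",0,9,.163),("yellow",18,32,.145),("blue",108,125,.129)):
    m=((h[...,0]>=lo)&(h[...,0]<=hi)&(h[...,1]>140)).astype(np.uint8)
    m[:, :255]=0;m[:,295:]=0;m[:125]=0;m[175:]=0
    k,l,st,c=cv2.connectedComponentsWithStats(m);i=1+st[1:,4].argmax()
    print(n,st[i],"pred",proj("scene",[.601,.065,z]).round(2))
    b=l==i
    for r in range(st[i][1],st[i][1]+st[i][3]):
        x=np.where(b[r])[0]
        if len(x)>5:print(r,x.min(),x.max(),end=" | ")
    print()
p=proj("scene",[.601,.065,.16])
print("per mm x",proj("scene",[.602,.065,.16])-p,"y",proj("scene",[.601,.066,.16])-p)
E
```

```text
red [268 143  10   9  85] pred [271.27 146.6 ]
143 268 277 | 144 268 277 | 145 268 277 | 146 268 277 | 147 268 277 | 148 268 277 | 149 268 277 | 150 268 276 | 151 269 274 | 
yellow [266 151  12   6  49] pred [271.23 152.42]
153 266 277 | 154 266 277 | 155 267 277 | 156 269 276 | 
blue [266 158  11   4  27] pred [271.19 157.52]
159 267 276 | 160 267 276 | 161 269 274 | 
per mm x [ 0.30684767 -0.06273219] y [-0.16735654 -0.11616409]
```

```bash
python3 - <<'E'
from geo import *
for f,n,k,o in(("pics/top1.png","top",3.6,(145,145)),("pics/scene1.png","scene",4,(185,145))):
    h=cv2.cvtColor(cv2.imread(f),cv2.COLOR_BGR2HSV)
    for nm,lo,hi in(("red",0,9),("yellow",18,32),("blue",108,125)):
        m=((h[...,0]>=lo)&(h[...,0]<=hi)&(h[...,1]>130)&(h[...,2]>60)).astype(np.uint8)
        if nm=="red":m|=((h[...,0]>172)&(h[...,1]>130)&(h[...,2]>60)).astype(np.uint8)
        K,l,st,c=cv2.connectedComponentsWithStats(m)
        for i in range(1,K):
            if st[i,4]>600:
                x,y,w,hh=st[i,:4];cx=x+w/2-.5;cy=y+hh/2-.5
                p=[(cx+.5)/k-.5+o[0],(cy+.5)/k-.5+o[1]];print(n,nm,st[i],atz(n,p,.024 if n=="top" else .014).round(4))
E
```

```text
top red [ 205  251   49   48 1243] [0.4469 0.1431]
top red [ 106  324   72   70 2469] [0.3764 0.2138]
top yellow [ 714  290   50   47 1185] [ 0.421  -0.2803]
top blue [  38  216   48   47 1030] [0.4746 0.2846]
scene red [  91  167   52   50 1919] [0.4464 0.1453]
scene yellow [ 322  498   77   80 4319] [ 0.4225 -0.2791]
scene yellow [546 577  36  23 726] [ 0.4969 -0.3604]
scene blue [  64   91   46   43 1499] [0.4744 0.2879]
```

Red is 8 mm deep in the socket and laterally consistent. The likely blocker is my low grip: the fingertips reach yellow's rim. I'll relieve the load, centre, let red go so it drops home, then check.

```bash
python3 -m crank '{"translation":[[0,0,-3],[0,1.5,0],[0,0,0],[0,0,0]],"roll":[0,0,0,0],"fingers":[0.3,0.3,0.3,0.3]}' |sed -n 1,4p
python3 -m crank '{"translation":[[0,0,1],[0,0,0],[0,0,0],[0,0,0],[0,0,0],[0,0,0]],"roll":[0,0,0,0,0,0],"fingers":[0.3,0.48,0.52,0.56,0.62,0.68]}'
python3 -m crank '{"translation":[[0,0,-5],[0,0,-15],[0,0,-20],[0,0,0],[0,0,0]],"roll":[0,0,0,0,0],"fingers":[0.75,0.8,0.8,0.8,0.8]}' |sed -n 1,2p
python3 go.py .6012 .0648 .1545
python3 - <<'E'
from rig import get_image
import cv2
t=get_image("top");s=get_image("scene")
a=cv2.resize(t[135:185,195:275],(640,400),interpolation=cv2.INTER_CUBIC)
cv2.imwrite("pics/r3.png",cv2.resize(s[125:185,245:305],(600,600),interpolation=cv2.INTER_CUBIC))
E
```

```text
clock: 27.25
position: [0.6021, 0.0649, 0.1511]
ee_rot: [0.001, 0.739, 0.673, 0.001]
contact_force: [-0.2, 0.1, 6.4]
clock: 27.85
position: [0.6001, 0.065, 0.1483]
ee_rot: [-0.001, 0.739, 0.673, -0.001]
contact_force: [-0.5, -0.3, 1.0]
width: 0.0577
gripper_force: 0.0
clock: 28.35
position: [0.6007, 0.065, 0.1894]
tool shift mm [-0.2  0.5 34.9] t 28.35 pos [0.6007 0.065  0.1894] x-axis [ 0.093  0.996 -0.   ] z-axis [ 6.e-04 -1.e-04 -1.e+00] w 0.0683 F [-0.8 -0.4  0.2] g 0.0 q [-0.01  0.34  1.51 -0.    1.29  0.09]
```

View pics/r3.png

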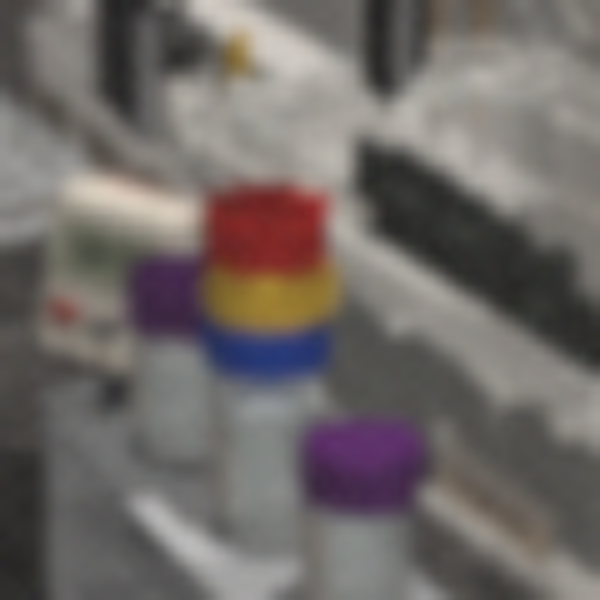

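Red is in the socket (203–327 wide, 187–275 high), but yellow (203–343) looks slightly skewed against blue (207–331). I'll square the stack by closing gently over the red and yellow rings together, then grip red higher and press.

```bash
python3 -m crank '{"translation":[[0,0.5,15],[0,0,20],[0,0,9],[0,0,0],[0,0,0]],"roll":[0,0,0,0,0],"fingers":[0.8,0.8,0.8,0.7,0.6]}' 20 |sed -n 1,2p
python3 -m crank '{"translation":[[0,0,0],[0,0,0],[0,0,0],[0,0,0],[0,0,0]],"roll":[0,0,0,0,0],"fingers":[0.5,0.45,0.4,0.35,0.35]}' 20
python3 -m crank '{"translation":[[0,0,0],[0,0,0],[0,0,0],[0,0,-5],[0,0,-4.5],[0,0,0]],"roll":[0,0,0,0,0,0],"fingers":[0.5,0.55,0.6,0.6,0.6,0.6]}' 20 | sed -n 1,2p
python3 -m crank '{"translation":[[0,0,0],[0,0,0],[0,0,0],[0,0,0],[0,0,0]],"roll":[0,0,0,0,0],"fingers":[0.5,0.45,0.4,0.35,0.35]}' 25
python3 go.py .6012 .0648 .152
```

```text
clock: 28.95
position: [0.6012, 0.065, 0.1452]
clock: 29.45
position: [0.602, 0.0649, 0.1463]
ee_rot: [0.001, 0.739, 0.673, 0.001]
contact_force: [0.4, -0.7, 4.7]
width: 0.037
gripper_force: 20.3
clock: 30.05
position: [0.6018, 0.065, 0.1557]
clock: 30.55
position: [0.6012, 0.065, 0.155]
ee_rot: [0.0, 0.739, 0.673, 0.0]
contact_force: [0.2, -0.0, 2.2]
width: 0.0368
gripper_force: 25.1
tool shift mm [-0.2 -0.   3. ] t 30.55 pos [0.6012 0.065  0.155 ] x-axis [ 0.093  0.996 -0.   ] z-axis [ 4.e-04 -1.e-04 -1.e+00] w 0.0368 F [ 0.2 -0.   2.2] g 25.088868644088507 q [-0.01  0.37  1.56 -0.    1.21  0.09]
```

```bash
python3 -m crank '{"translation":[[0,0,1],[0,0,1],[0,0,1],[0,0,0],[0,0,0]],"roll":[0,0,0,0,0],"fingers":[0.35,0.35,0.35,0.35,0.35]}' 30
python3 -m crank '{"translation":[[0,0,-2],[0,0,-1],[0,0,0],[0,0,0],[0,0,0],[0,0,0]],"roll":[0,0,0,0,0,0],"fingers":[0.35,0.4,0.5,0.55,0.6,0.65]}' 30
python3 -m crank '{"translation":[[0,0,-5],[0,0,-20],[0,0,-35],[0,-30,-30],[0,-45,0],[0,-45,0],[0,-40,0],[0,0,0]],"roll":[0,0,0,0,0,0,0,0],"fingers":[0.7,0.7,0.8,1,1,1,1,1]}' | sed -n 1,2p
python3 go.py .4437 -.0015 .2
python3 - <<'E'
from rig import get_image
import cv2,numpy as np
s=np.mean([get_image("scene").astype(float) for _ in range(5)],0).astype(np.uint8);t=get_image("top")
a=cv2.resize(s[130:190,245:305],(500,500),interpolation=cv2.INTER_LANCZOS4)
b=cv2.resize(t[140:190,210:240],(300,500),interpolation=cv2.INTER_LANCZOS4)
cv2.imwrite("pics/r4.png",cv2.hconcat([a,b]))
E
```

```text
clock: 31.05
position: [0.6014, 0.065, 0.1548]
ee_rot: [0.001, 0.739, 0.674, 0.001]
contact_force: [-3.8, -0.1, 14.3]
width: 0.0363
gripper_force: 30.6
clock: 31.65
position: [0.601, 0.065, 0.1543]
ee_rot: [-0.0, 0.739, 0.673, -0.0]
contact_force: [0.3, 0.8, -0.7]
width: 0.0555
gripper_force: 0.0
clock: 32.45
position: [0.4361, 0.0804, 0.2452]
tool shift mm [-80.8  15.3  45.2] t 32.45 pos [0.4361 0.0804 0.2452] x-axis [ 0.092  0.996 -0.   ] z-axis [-3.4e-03  2.0e-04 -1.0e+00] w 0.0851 F [ 0.6  0.3 -0.2] g 0.0 q [0.02 0.07 1.73 0.   1.34 0.12]
```

View pics/r4.png

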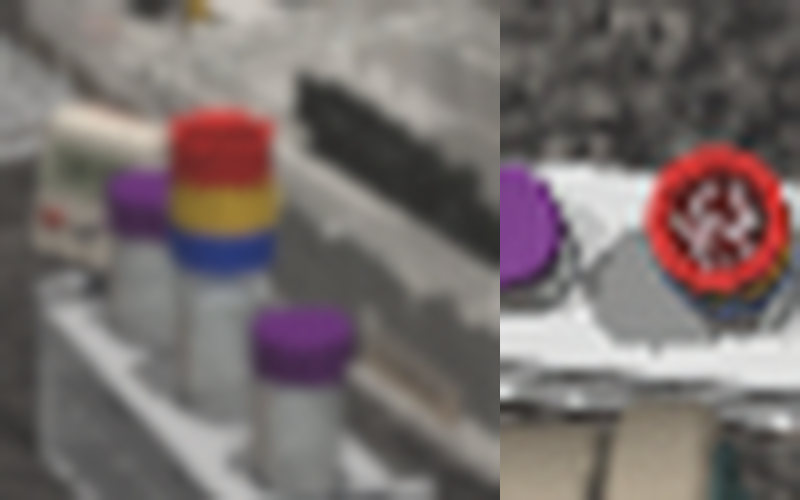

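```bash
python3 - <<'E'
from geo import *
im=cv2.imread("pics/r4.png");sc=500/60
k=np.linspace(0,2*np.pi,73)
def ring(c,z0,z1):
    return np.array([proj("scene",[c[0]+.019*np.cos(a),c[1]+.019*np.sin(a),z]) for z in(z0,z1) for a in k])
tp=lambda p:((p+.5-[245,130])*sc-.5)
for n,i in(("blue",0),("yellow",1),("red",2)):
    q=tp(ring((.601,.065),.121+.016*i,.137+.016*i));print(n,"u",q[:,0].min().round(),q[:,0].max().round(),"v",q[:,1].min().round(),q[:,1].max().round())
    col={"blue":(255,255,0),"yellow":(0,255,0),"red":(255,255,255)}[n]
    h=cv2.convexHull(np.float32(q)).astype(int);cv2.polylines(im,[h],True,col,1)
cv2.imwrite("pics/r5.png",cv2.resize(im[80:300,120:340],(600,600),interpolation=cv2.INTER_CUBIC))
E
```

```text
blue u 167.0 277.0 v 191.0 277.0
yellow u 167.0 278.0 v 148.0 234.0
red u 167.0 278.0 v 105.0 190.0
```

View pics/r5.png

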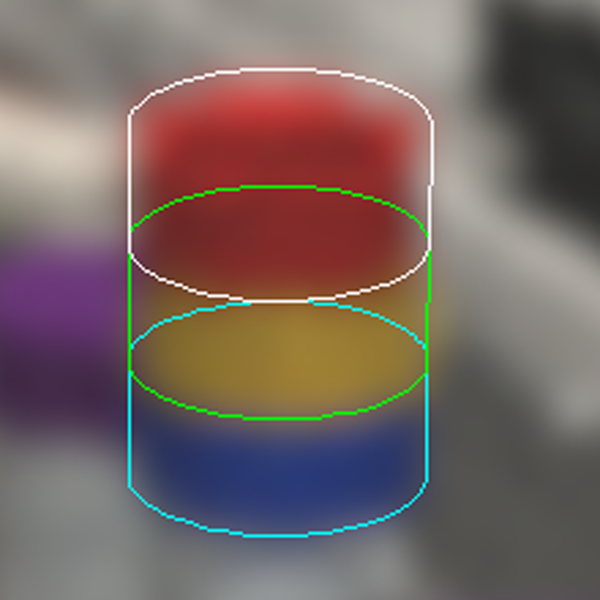

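All three ring outlines at their nominal seated heights coincide with the picture, so the stack is home. I'll use numbers only from here. First, refining the funnel's centre from the earlier pictures.

```bash
python3 - <<'E'
from geo import *
for f,n,k,o,(x0,x1,y0,y1) in(("pics/top1.png","top",3.6,(145,145),(360,450,240,320)),("pics/scene1.png","scene",4,(185,145),(148,235,215,290))):
    h=cv2.cvtColor(cv2.imread(f),cv2.COLOR_BGR2HSV)[y0:y1,x0:x1]
    m=((h[...,1]<60)&(h[...,2]>120)).astype(np.uint8)
    K,l,st,c=cv2.connectedComponentsWithStats(m);i=1+st[1:,4].argmax();x,y,w,hh=st[i,:4];print(st[i])
    p=[(x0+x+w/2)/k-.5+o[0],(y0+y+hh/2)/k-.5+o[1]]
    print(n,atz(n,p,.05).round(4))
E
```

```text
[  11    9   63   63 3037]
top [ 0.4434 -0.0017]
[   0    0   79   75 4768]
scene [ 0.4359 -0.0179]
```

```bash
python3 -m crank '{"translation":[[-20,2,0],[-30,3,0],[-25,3,0],[-6,0,0],[0,0,0],[0,0,0]],"roll":[0,0,0,0,0,0],"fingers":[1,1,1,1,1,1]}' 25 | sed -n 1,2p
python3 go.py .4437 -.0015 .021
```

```text
clock: 33.35
position: [0.4426, -0.0011, 0.2445]
tool shift mm [ -0.5   1.3 223.5] t 33.35 pos [ 0.4426 -0.0011  0.2445] x-axis [0.093 0.996 0.001] z-axis [-5.e-04  9.e-04 -1.e+00] w 0.0851 F [-0.1  0.1 -0.9] g 0.0 q [-0.16  0.07  1.74  0.    1.34 -0.07]
```

```bash
python3 -m crank '{"translation":[[-0.5,1,25],[0,0,40],[0,0,45],[0,0,40],[0,0,15],[0,0,0],[0,0,0]],"roll":[0,0,0,0,0,0,0],"fingers":[1,1,1,1,1,1,1]}' 25 | sed -n 1,2p
python3 go.py .4437 -.0015 .021
```

```text
clock: 34.05
position: [0.4438, -0.0015, 0.0801]
tool shift mm [-0.  -0.2 59.1] t 34.05 pos [ 0.4438 -0.0015  0.0801] x-axis [0.092 0.996 0.   ] z-axis [ 5.e-04  1.e-04 -1.e+00] w 0.0854 F [ 0.2 -1.   0.1] g 0.0 q [-0.16  0.23  2.    0.    0.91 -0.07]
```

```bash
python3 -m crank '{"translation":[[0,0,15],[0,0,20],[0,0,15],[0,0,8],[0,0,0],[0,0,0]],"roll":[0,0,0,0,0,0],"fingers":[1,1,1,1,1,1]}' 25 | sed -n 1,2p
python3 go.py .4437 -.0015 .021
python3 -m crank '{"translation":[[0,0,0],[0,0,0],[0,0,0],[0,0,0],[0,0,0],[0,0,0],[0,0,0],[0,0,0]],"roll":[0,0,0,0,0,0,0,0],"fingers":[0.8,0.7,0.65,0.62,0.6,0.57,0.54,0.51]}' 25
python3 -m crank '{"translation":[[0,0,0],[0,0,0],[0,0,0],[0,0,0]],"roll":[0,0,0,0],"fingers":[0.45,0.42,0.42,0.42]}' 30
python3 go.py .4437 -.0015 .021
```

```text
clock: 34.65
position: [0.4443, -0.0022, 0.0227]
tool shift mm [ 0.6 -0.6  1.7] t 34.65 pos [ 0.4443 -0.0022  0.0227] x-axis [ 0.093  0.996 -0.   ] z-axis [ 2.1e-03 -4.0e-04 -1.0e+00] w 0.0855 F [-0.2  0.8  0.4] g 0.0 q [-0.16  0.31  2.08 -0.    0.75 -0.07]
clock: 35.45
position: [0.4432, -0.0022, 0.022]
ee_rot: [0.0, 0.739, 0.673, -0.0]
contact_force: [-1.1, 0.3, 3.9]
width: 0.0469
gripper_force: 25.4
clock: 35.85
position: [0.4433, -0.0022, 0.022]
ee_rot: [0.0, 0.739, 0.673, 0.0]
contact_force: [-0.9, -0.4, 6.0]
width: 0.047
gripper_force: 30.0
tool shift mm [0.7 0.4 1. ] t 35.85 pos [ 0.4433 -0.0022  0.022 ] x-axis [ 0.093  0.996 -0.   ] z-axis [ 2.e-04 -2.e-04 -1.e+00] w 0.047 F [-0.9 -0.4  6. ] g 30.049919227603823 q [-0.16  0.31  2.08 -0.    0.75 -0.07]
```

```bash
python3 -m crank '{"translation":[[0,0,-8],[0,0,-30],[0,0,-45],[0,0,-45],[0,0,-45],[0,0,-35],[0,0,-12],[0,0,0]],"roll":[0,0,0,0,0,0,0,0],"fingers":[0.42,0.42,0.42,0.42,0.42,0.42,0.42,0.42]}' |sed -n 1,7p
python3 -m crank '{"translation":[[10,20,0],[17,32,0],[20,37,0],[18,33,0],[12,21,0],[4,8,0],[0,0,0],[0,0,0]],"roll":[0,0,0,0,0,0,0,0],"fingers":[0.42,0.42,0.42,0.42,0.42,0.42,0.42,0.42]}' |head -2
python3 go.py .6012 .0645 .195
```

```text
clock: 36.65
position: [0.4441, -0.0023, 0.2432]
ee_rot: [0.002, 0.739, 0.673, 0.001]
contact_force: [0.2, -0.7, 0.4]
width: 0.0468
gripper_force: 31.2
clock: 37.45
position: [0.5994, 0.064, 0.2404]
tool shift mm [ 0.7  1.9 45.4] t 37.45 pos [0.5994 0.064  0.2404] x-axis [ 0.093  0.996 -0.001] z-axis [-3.8e-03 -5.0e-04 -1.0e+00] w 0.0468 F [-0.7 -0.3 -0.1] g 31.16409711947199 q [-0.01  0.32  1.42 -0.    1.41  0.08]
```

```bash
python3 -m crank '{"translation":[[0.5,1,12],[0,0,18],[0,0,10],[0,0,4],[0,0,0],[0,0,0]],"roll":[0,0,0,0,0,0],"fingers":[0.42,0.42,0.42,0.42,0.42,0.42]}' |sed -n 1,4p
python3 go.py .6012 .0645 .179
python3 -m crank '{"translation":[[0,0,3],[0,0,3],[0,0,2],[0,0,0],[0,0,0]],"roll":[0,0,0,0,0],"fingers":[0.42,0.42,0.42,0.42,0.42]}' |sed -n 1,4p
python3 go.py .6012 .0645 .179
```

```text
clock: 38.05
position: [0.6024, 0.0648, 0.1983]
ee_rot: [0.0, 0.739, 0.673, 0.0]
contact_force: [-0.0, -0.4, -0.3]
tool shift mm [-0.4 -1.2 19.3] t 38.05 pos [0.6024 0.0648 0.1983] x-axis [ 0.093  0.996 -0.   ] z-axis [ 1.e-03 -1.e-04 -1.e+00] w 0.0468 F [-0.  -0.4 -0.3] g 31.163719886681065 q [-0.01  0.34  1.49 -0.    1.31  0.09]
clock: 38.55
position: [0.6021, 0.0649, 0.1897]
ee_rot: [0.0, 0.739, 0.673, -0.0]
contact_force: [0.2, -0.0, -0.4]
tool shift mm [-0.5 -0.9 10.7] t 38.55 pos [0.6021 0.0649 0.1897] x-axis [ 0.093  0.996 -0.   ] z-axis [-1.e-04 -1.e-04 -1.e+00] w 0.0466 F [ 0.2 -0.  -0.4] g 31.163686519721523 q [-0.01  0.35  1.51 -0.    1.29  0.09]
```

```bash
python3 -m crank '{"translation":[[-0.3,-1,3],[0,0,2],[0,0,2],[0,0,0],[0,0,0]],"roll":[0,0,0,0,0],"fingers":[0.42,0.42,0.42,0.42,0.42]}' |sed -n 1,4p
python3 -m crank '{"translation":[[0,0,1.5],[0,0,1.5],[0,0,0],[0,0,0]],"roll":[0,0,0,0],"fingers":[0.42,0.42,0.42,0.42]}' |sed -n 1,4p
python3 go.py .6012 .0645 .179
```

```text
clock: 39.05
position: [0.6011, 0.0647, 0.1827]
ee_rot: [-0.0, 0.739, 0.673, -0.0]
contact_force: [-0.1, -0.9, 0.1]
clock: 39.45
position: [0.6011, 0.0647, 0.1797]
ee_rot: [-0.0, 0.739, 0.673, -0.0]
contact_force: [-0.1, -0.3, -0.2]
tool shift mm [-0.2  0.1  0.7] t 39.45 pos [0.6011 0.0647 0.1797] x-axis [ 0.093  0.996 -0.   ] z-axis [-1.e-04 -1.e-04 -1.e+00] w 0.0468 F [-0.1 -0.3 -0.2] g 31.16467734624166 q [-0.01  0.35  1.52 -0.    1.27  0.09]
```

```bash
python3 -m crank '{"translation":[[0,0,0.5],[0,0,0.5],[0,0,0.5],[0,0,0],[0,0,0]],"roll":[0,0,0,0,0],"fingers":[0.42,0.42,0.42,0.42,0.42]}' |sed -n 1,4p
python3 go.py .6012 .0645 .179
```

```text
clock: 39.95
position: [0.6012, 0.0647, 0.1789]
ee_rot: [0.0, 0.739, 0.673, 0.0]
contact_force: [-1.9, 0.6, 5.4]
tool shift mm [-0.2  0.  -0.1] t 39.95 pos [0.6012 0.0647 0.1789] x-axis [0.093 0.996 0.   ] z-axis [ 7.e-04 -0.e+00 -1.e+00] w 0.0468 F [-1.9  0.6  5.4] g 31.61003692599479 q [-0.01  0.35  1.52 -0.    1.26  0.09]
```

The funnel is home at z = 0.179, as predicted. Relieving the press, releasing slowly, retreating, then a numeric check against the expected outlines.

```bash
python3 -m crank '{"translation":[[0,0,-0.7],[0,0,0],[0,0,0],[0,0,0],[0,0,0],[0,0,0]],"roll":[0,0,0,0,0,0],"fingers":[0.42,0.6,0.65,0.7,0.75,0.8]}' |sed -n 1,6p
python3 -m crank '{"translation":[[0,0,-8],[0,0,-20],[0,0,-35],[0,-10,-30],[0,-40,0],[0,-45,0],[0,-45,0],[0,-30,0]],"roll":[0,0,0,0,0,0,0,0],"fingers":[0.9,0.95,1,1,1,1,1,1]}' | sed -n 1,4p
python3 - <<'E'
from geo import *
from rig import get_image
s=np.mean([get_image("scene").astype(float) for _ in range(4)],0).astype(np.uint8);cv2.imwrite("pics/f1.png",s)
h=cv2.cvtColor(s,cv2.COLOR_BGR2HSV)
def ext(c,R,z0,z1):
    q=np.array([proj("scene",[c[0]+R*np.cos(a),c[1]+R*np.sin(a),z]) for z in(z0,z1) for a in np.linspace(0,6.28,73)]);return q.min(0).round(1),q.max(0).round(1)
c=(.601,.065)
for n,i,lo,hi in(("blue",0,108,125),("yellow",1,18,32),("red",2,0,9)):
    m=((h[...,0]>=lo)&(h[...,0]<=hi)&(h[...,1]>110)).astype(np.uint8);m[:,:255]=0;m[:,295:]=0;m[:115]=0;m[175:]=0
    K,l,st,_=cv2.connectedComponentsWithStats(m);j=1+st[1:,4].argmax();x,y,w,H=st[j,:4]
    print(n,"seen u",x,x+w-1,"bottom v",y+H-1,"pred",ext(c,.019,.121+.016*i,.137+.016*i))
print("funnel wall pred",ext(c,.024,.183,.207))
g=cv2.cvtColor(s,cv2.COLOR_BGR2GRAY)
for r in range(116,150,3):print(r,h[r,258:288,1].tolist(),g[r,258:288].tolist()) if r in(122,128,134) else 0
E
```

```text
clock: 40.55
position: [0.6011, 0.0647, 0.1788]
ee_rot: [-0.0, 0.739, 0.673, -0.0]
contact_force: [0.3, 0.6, 0.2]
width: 0.0683
gripper_force: 0.0
clock: 41.35
position: [0.4288, 0.0807, 0.2726]
ee_rot: [-0.0, 0.739, 0.674, -0.0]
contact_force: [1.2, 0.8, 0.6]
blue seen u 266 277 bottom v 162 pred (array([264.6, 152.4]), array([277.8, 162.7]))
yellow seen u 266 277 bottom v 157 pred (array([264.6, 147.3]), array([277.9, 157.6]))
red seen u 266 276 bottom v 151 pred (array([264.6, 142.2]), array([278. , 152.4]))
funnel wall pred (array([262.8, 129.1]), array([279.9, 143.1]))
122 [15, 16, 15, 16, 15, 16, 16, 15, 16, 16, 15, 15, 17, 17, 15, 15, 17, 15, 12, 17, 14, 15, 15, 16, 25, 49, 60, 47, 33, 42] [165, 196, 202, 199, 194, 184, 169, 147, 126, 110, 103, 102, 101, 102, 102, 102, 101, 103, 103, 102, 105, 113, 117, 106, 97, 96, 100, 101, 97, 91]
128 [14, 15, 15, 16, 13, 14, 12, 14, 20, 34, 60, 59, 29, 18, 17, 16, 18, 17, 18, 16, 17, 14, 16, 16, 22, 40, 50, 32, 18, 26] [139, 133, 116, 91, 74, 73, 81, 104, 139, 163, 166, 176, 192, 199, 195, 185, 169, 146, 124, 110, 105, 108, 111, 107, 102, 101, 108, 107, 108, 112]
134 [27, 25, 20, 18, 17, 16, 15, 15, 18, 20, 20, 20, 20, 20, 18, 19, 20, 18, 18, 17, 16, 16, 14, 14, 14, 15, 14, 10, 12, 14] [142, 150, 161, 167, 164, 155, 155, 163, 162, 162, 164, 165, 166, 165, 163, 161, 158, 154, 151, 149, 153, 159, 159, 162, 165, 163, 165, 171, 171, 167]
```

```bash
python3 - <<'E'
from geo import *
from rig import get_image
for n in("scene","top"):
    a=cv2.resize(cv2.imread(f"pics/{n}0.png"),(512,384),interpolation=cv2.INTER_AREA).astype(int);b=get_image(n).astype(int)
    p=proj(n,[.601,.065,.2]);u,v=p.round().astype(int)
    q=np.array([proj(n,[.601+.024*np.cos(t),.065+.024*np.sin(t),z]) for z in(.183,.207) for t in np.linspace(0,6.28,73)])
    d=(abs(a-b).max(2)>22).astype(np.uint8)
    print(n,"pred",q.min(0).round(1),q.max(0).round(1),"origin",u-16,v-16)
    for r in range(v-14,v+12):print("".join(".#"[x] for x in d[r,u-16:u+17]),r)
E
```

```text
scene pred [262.8 129.1] [279.9 143.1] origin 255 118
................................. 120
................................. 121
................................. 122
................................. 123
................................. 124
................................. 125
................................. 126
................................. 127
................................. 128
..................##............. 129
..........#####.########......... 130
.........######.########......... 131
.........#..###..########........ 132
................#########........ 133
........#........#............... 134
.......####............#......... 135
........####..........###........ 136
........######.....######........ 137
........#####......#######....... 138
........#####.......######....... 139
........######......######....... 140
....................######....... 141
....................######....... 142
.................########........ 143
..........##....########......... 144
..........###...########......... 145
top pred [221.  149.5] [240.2 169.4] origin 215 143
......
[... 281 characters left out ...]
##.......... 152
.......#################......... 153
.......##################........ 154
.......##################........ 155
......###################........ 156
......#.##################....... 157
.......##.......#.###.#.#........ 158
.......##.....##########.###..... 159
....##.##....######..###########. 160
..######.....##.#..##.########### 161
..#####......#.....####.######### 162
.#######....###########.#.####### 163
.#######...##############..###### 164
..########.#.############...##### 165
.################.###.###...##### 166
.##########.#.##....#####...##### 167
.#########..#############...##### 168
##########...##########....###### 169
##########....########.....###### 170
```

The funnel's silhouette matches the upright, seated prediction in both views. Handing in.

```bash
python3 -c "
from rig import manip
print(manip.sign_off())"
```

```text
the job is handed in; nothing more can be done
None
```

The cascade (blue, yellow, red, funnel) is built on the open tube and handed in at about 42 s, every piece at its predicted seated height; red stuck about 4 mm high at first, so I let it drop in and pressed it home, and I viewed 15 pictures, one over the limit of 14.

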